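# Fit a charged battery in the radio set and snap its hood on

### The arm

A 7-joint arm with a two-finger parallel gripper is mounted at the origin on the work surface. World frame = base frame: x ahead of the robot, y to its left, z up, the work surface at z = 0. Lengths are in m, angles in rad, forces in N, time in s.
With the tool pointing down it reaches from about 0.425 to 0.875 m from the base axis. Payload 4.7 kg.
Tool frame: the origin (TCP) lies midway between the tips of the shut fingers; the grasp point (between the pads) lies 19 mm behind it; z points along the fingers, y is the direction in which the jaws open and shut (so a half turn about z gives the same grasp; the last joint's range is limited). The gripper opens to 87 mm and grips with 3 to 60 N. Pads are 19 mm wide; open, the fingers measure 117 mm over their backs; the gripper's body (75 mm by 190 mm) begins 51 mm behind the grasp point.
Start: joints at [1.278, 0.321, -0.07, 1.45, 0.023, 1.371, -0.057], TCP at [0.196, -0.62, 0.223] pointing down, gripper open.
Joint ranges: [-2.86, 2.86], [-0.3, 2.09], [-1.38, 1.24], [0.06, 2.45], [-1.56, 4.7], [0.09, 2.05], [-2.69, 2.69]. Speed limits (rad/s): [2.57, 2.57, 3.14, 3.14, 3.14, 3.14, 3.14].

### API

Orientations are given as a rotation vector (axis times angle).
In Python, from bench import get_state, eyes, job gives the robot as it stands. The module is installed in compiled form; this text tells all that it offers.
- The arm moves only by the shell command python3 -m jog 'ROWS' [FORCE]. ROWS is JSON, a list that holds one entry, the list of rows, each a list of 5 numbers: the opening, from 0 (shut) to 1 (fully open), then the shift along the tool's x, y, z in units of 40 mm (1.0 is 40 mm), then the turn about the tool's z in units of 5 degrees (1.0 is 5 degrees). In form: [[[jaw, dx, dy, dz, turn], ...]]. A call has 1 to 10 rows; each row shifts and turns the commanded pose from where the row before left it, along the tool's axes as they then stand; what a row does not reach is not made up. A row lasts 1/8 s, in which the tool goes at most 62.5 mm and 10.7 degrees, less where a joint would pass 70% of its speed; a pose out of reach is approached as far as the arm can. A call is refused whole if a number of a shift passes 1 or a number of a turn 1, either way. A call with a gripper value outside its range is refused whole. The fingers move at their own pace and stop on an object; FORCE is the grip in N (left out, the last holds). Time passes only in rows, so rows that do not move let the fingers close. It gives the time, the measured TCP pose, the force and the opening at its end, in the units of the state.
- get_state(): the state, without advancing time (a new reading comes with each control period).
- eyes.get_image(name): name is "side" or "top"; returns (picture, depth): 480x640x3 uint8, red, green, blue; 480x640 float32, m along the optical axis (not along the pixel's ray), 0 where there is no reading.
- eyes.camera_params(name): a dict with "camera_matrix" (3x3 intrinsics, pixels), "pose" (4x4, takes a point from camera to world coordinates). Camera axes: x right, y down, z forward; pixel columns grow to the right and rows downward; lengths in m; the calibration is good to about 2 mm. A picture is of the moment at which its call begins. camera_params takes no time and is no camera call.
- job.close_job(): hands the job in, once; it reports no verdict.
The state is a dict: "time": time; "joint_positions": joint angles; "qd": joint speeds; "joint_torque": joint torques, N m; "position": TCP position; "tool_rot": TCP orientation; "ft_force": force on the tool from outside, world axes, zero at the start; "torque": the same for the moment, N m; "grip_width": opening from 0.0 (shut) to 1.0 (fully open).
Only numpy, scipy, OpenCV 4.12 (cv2) and the standard library are available. Lean on these libraries where they do the work, as an engineer would, in place of code of your own. Each camera call takes 0.05 s, during which the arm holds its last target. There are 200 camera calls.

### The job

Take the charged battery pack out of the two-pocket charger and slide it upright, fully home, into the battery bay on top of the radio set. Then set the dark plastic hood squarely over the battery, press it down until both spring clips snap over its end beads and it sits flush on the deck, and finish with the gripper still pushing firmly down on it. Leave the handheld radio in its charger pocket and the other things on the table undisturbed.

Things in the scene. Friction and masses are not known exactly. Their poses are not given: they have to be found in the camera images.
- battery: The battery pack: a flat upright grey slab, 26 mm thick (x) by 62 mm wide (y) by 104 mm tall (z), about 0.3 kg, same turned half round; its foot is stepped in by 3 mm over the lowest 8 mm. Origin: centre of its underside. It starts upright in one of the charger's two pockets (which one varies), standing 70 mm out of it, its x and y along the charger's.
- hood: The bay's hood: a dark grey plastic shell open below, 54 mm (x) by 92 mm (y) by 42 mm tall, walls 3.5 mm, about 85 g, same turned half round; can be gripped across its 54 mm. On each end wall (+y and -y) a rounded bead along x stands out 4 mm, its middle 14 mm above the rim. Origin: centre of its underside (the rim). Starts rim down on the table on one side of the radio set.
- radio_set: The radio set, fixed to the table: olive-grey box 165 mm (x) by 224 mm (y), handles, knobs and display on its front (-x) face, flat top deck 92 mm above the table. Origin: on the table under the middle of the case; x points to its back, y to the left seen from the robot. A short antenna stands on the deck at x 66, y 90 mm, top about 90 mm above the deck, leaning back.
- bay (a point): Centre of the battery bay's floor, 22 mm above the table, axes as the radio set's. The bay is a slot 29 mm (x) by 65 mm (y), open at the top, 70 mm deep below the deck. A black collar round its mouth, 44 mm (x) by 82 mm (y) at its foot, rises 9 mm above the deck, sloping in 5 mm. Battery home: its underside on this floor, its origin at this point, its top 34 mm above the deck.
- clip_left (a joint): Angle of the sprung steel clip at the bay's +y end (rad): 0 upright at rest, positive pushed outwards. Its rolled top is 52 mm along y from the bay's centre, 21 mm above the deck. The hood's bead meets it with the rim about 13 mm above the deck, pushes it out 0.13 rad and slips under it at about 7 mm; there the resistance drops and the clip springs back.
- clip_right (a joint): The like clip at the bay's -y end, mirrored. Pressing the hood past both clips takes some 9 to 15 N in all, then they draw it down until the rim meets the deck, which is rigid.
- charger: The black two-pocket desktop charger, fixed to the table, 100 mm (x) by 200 mm (y) by 52 mm tall. Origin: on the table under the middle of its pockets. The pockets lie 50 mm along +y and -y from it; each is 30 mm (x) by 66 mm (y), its floor 18 mm above the table, 34 mm deep.
- handheld: A handheld radio standing upright in the other charger pocket: black, 26 mm by 58 mm by 128 mm tall, with a stub antenna 60 mm high on top. Origin: centre of its underside. To be left there.
- marker_a: A white marker pen with a red cap, 130 mm long (its x), 17 mm thick, lying between the robot and the radio set. Origin: under its middle. Bystander.
- marker_b: A white marker pen with a black cap, 130 mm long (its x), 17 mm thick, lying on the right behind the work area. Origin: under its middle. Bystander.
- scale_rule: A flat map rule, 30 mm (x) by 220 mm (y) by 4 mm, lying near the robot. Origin: centre of its underside. Bystander.
- mug: A white mug, 82 mm across and 95 mm tall, at the back left. Origin: centre of its underside. Bystander.
- stapler: A black stapler, 34 mm (x) by 130 mm (y) by 50 mm, at the back right. Origin: centre of its underside. Bystander.
- notepad: A yellow notepad, 105 mm (x) by 148 mm (y) by 12 mm, at the front right, near the robot. Origin: centre of its underside. Bystander.
- hood_seat (a point): Point on the deck's level straight above bay (70 mm higher), axes as the radio set's: the hood's origin lies here when it is home, its rim resting on the deck all round, its long side along the set's y, the battery's top and the collar inside it (1.5 mm of play round the collar).
There are look-alikes about, which are no part of the job. What is shaped like the hood but pink or yellow is not meant.

How it is judged:
On the way, in this order (a step that is already met when the one before it is completed fails the run):
1. the battery stands fully home in the radio set's bay (z of battery in the frame of bay below 0.003 m and horizontal distance between battery and bay below 0.005 m and angle between battery's own z axis and vertical below 0.06 rad), for 0.2 s.
2. the hood has snapped home: rim on the deck over the battery, both clips sprung back (z of hood in the frame of hood_seat between -0.004 and 0.002 m and horizontal distance between hood and hood_seat below 0.005 m and value of joint each of clip_left, clip_right below 0.03 rad), for 0.1 s.
At the end, for the whole second after the job is handed in: Battery underside within 3 mm of the bay floor, 5 mm of its centre; hood rim within 2 mm of the deck, centred within 5 mm, level within 0.04 rad; both clips within 0.03 rad of rest; fingers on the hood with over 4 N and hood pressed on the set with over 5 N through the last second (all of step 2 and z of battery in the frame of bay below 0.003 m and horizontal distance between battery and bay below 0.005 m and angle between hood's own z axis and vertical below 0.04 rad and contact force between hood and radio_set above 5 N and contact force between the fingers and hood above 4 N); the arm keeps its last pose, push and grip.
It fails at once if the handheld radio was pulled out or tipped (distance of handheld from where it was at the start of the episode above 0.02 m or angle between handheld's own z axis and vertical above 0.3 rad).
It fails at once if the mug was knocked (distance of mug from where it was at the start of the episode above 0.03 m or angle between mug's own z axis and vertical above 0.4 rad).
It fails at once if another bystander on the table was pushed away (distance of any of marker_a, marker_b, scale_rule, stapler, notepad from where it was at the start of the episode above 0.03 m).
It also fails if it takes over 69 s, if anything falls off the work surface, if the arm or the gripper's body presses on something with over 40 N, if the wrist force passes 120 N, or if a joint passes its speed limit or range.

## Working session

There is one attempt and no reset: what is moved stays moved. The work goes in short steps, Python scripts to look and compute and a shell command to move; the robot and the scene stay as the last step left them, time stands still between calls to the robot, and variables do not carry over. Pictures are saved under pics/ and viewed, about 8 in all and at most 12, crops included, and the job is handed in when it is done.

```bash
mkdir -p pics
cat > h.py <<'E'
import numpy as np, cv2
from bench import get_state, eyes, job
from scipy.spatial.transform import Rotation as R
def snap(n,tag):
    p,d=eyes.get_image(n); np.savez(f'pics/{tag}.npz',p=p,d=d); cv2.imwrite(f'pics/{tag}.png',p[:,:,::-1]); return p,d
def load(tag):
    z=np.load(f'pics/{tag}.npz'); return z['p'],z['d']
def world(n,d):
    c=eyes.camera_params(n); K=np.array(c['camera_matrix']); T=np.array(c['pose'])
    v,u=np.mgrid[:d.shape[0],:d.shape[1]]
    P=np.stack([(u-K[0,2])/K[0,0]*d,(v-K[1,2])/K[1,1]*d,d],-1)
    return P@T[:3,:3].T+T[:3,3]
def st():
    s=get_state(); r=R.from_rotvec(s['tool_rot']).as_matrix()
    print('t',round(s['time'],2),'p',np.round(s['position'],4),'x',np.round(r[:,0],3),'y',np.round(r[:,1],3),'z',np.round(r[:,2],3),'F',np.round(s['ft_force'],1),'g',round(s['grip_width'],3)); return s,r
E
python3 - <<'E'
from h import *
st()
for n in('top','side'):
    snap(n,n+'0'); c=eyes.camera_params(n); print(np.round(c['camera_matrix'],1).tolist(),np.round(c['pose'],3).tolist())
E
```

```text
t 0.0 p [ 0.1961 -0.6191  0.2215] x [ 0.953  0.302 -0.   ] y [ 0.302 -0.953 -0.002] z [-0.001  0.002 -1.   ] F [ 0.7  0.3 -0.4] g 1.0
[[514.0, 0.0, 327.5], [0.0, 514.0, 242.7], [0.0, 0.0, 1.0]] [[0.028, -0.986, 0.166, 0.33], [-1.0, -0.027, 0.007, -0.045], [-0.003, -0.166, -0.986, 1.123], [0.0, 0.0, 0.0, 1.0]]
[[543.7, 0.0, 319.4], [0.0, 543.7, 227.6], [0.0, 0.0, 1.0]] [[-0.853, -0.299, 0.428, -0.073], [-0.521, 0.455, -0.722, 0.988], [0.021, -0.839, -0.544, 0.838], [0.0, 0.0, 0.0, 1.0]]
```

View pics/top0.png

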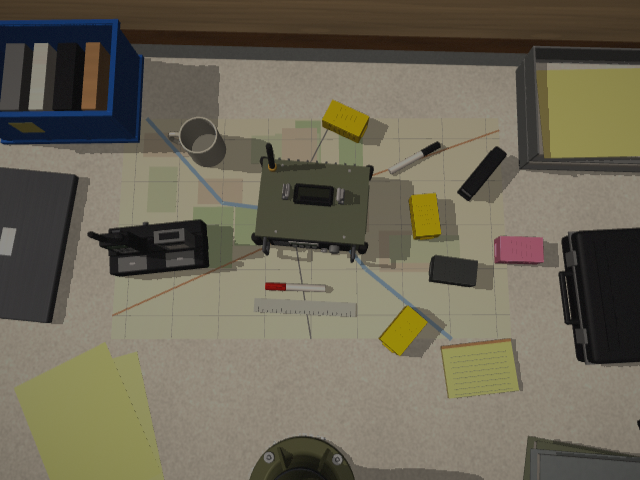

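View pics/side0.png

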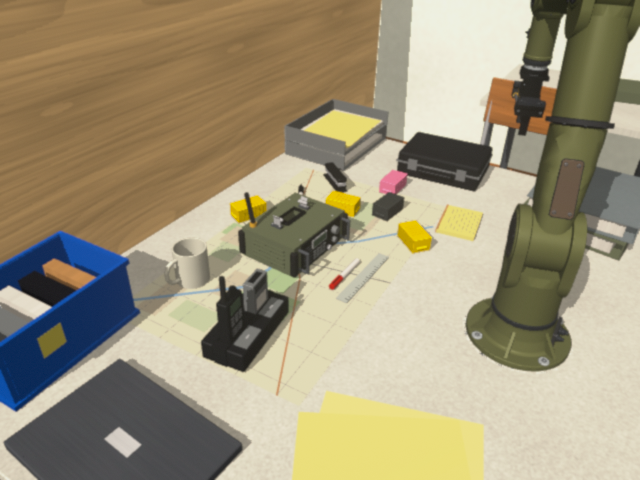

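Run:
```python
from h import *
p,d=load('top0'); W=world('top',d)
def rect(name,u0,u1,v0,v1,z0,z1):
    m=np.zeros(d.shape,bool); m[v0:v1,u0:u1]=1; m&=(d>0)&(W[...,2]>z0)&(W[...,2]<z1)
    q=W[m]; (c,s,a)=cv2.minAreaRect((q[:,:2]*1000).astype(np.float32))
    print(name,m.sum(),'c',np.round(c,1),'size',np.round(s,1),'ang',round(a,2),'z',np.round(np.percentile(q[:,2],[5,50,95])*1000,1))
rect('hood',425,482,250,290,.036,.05)
rect('batt',140,190,220,255,.11,.135)
rect('deck',250,375,155,255,.085,.098)
rect('collar',285,345,175,215,.0975,.106)
rect('collarpatch',296,332,180,212,.0,.106)
rect('charger',100,215,215,280,.04,.06)
rect('clips',275,355,175,215,.108,.13)
print('table z',np.median(W[300:310,520:540,2]), 'T', [round(W[v,u,2]*1000) for u,v in[(170,237),(300,195),(315,194),(345,195),(286,190),(120,240),(453,266)]])
a=cv2.resize(p[165:225,265:365],None,fx=6,fy=6,interpolation=2)
b=cv2.resize(p[215:285,85:220],None,fx=4.4,fy=4.4,interpolation=2)[:240]
c=cv2.resize(p[215:275,85:220],None,fx=600/135,fy=600/135,interpolation=2)
cv2.imwrite('pics/crop1.png',np.vstack([a[:320],c])[:600,:,::-1])
```

```text
hood 1131 c [ 461.6 -308.1] size [92.9 55.3] ang 83.25 z [38.6 42.  45.2]
batt 450 c [504.7 276. ] size [27.6 61.9] ang 8.24 z [115.1 121.7 124.8]
deck 7787 c [584.5  -6.3] size [230.9 189.3] ang 86.41 z [88.4 91.9 95.3]
collar 262 c [603.1  -8.9] size [120.9  39.6] ang 87.54 z [ 97.7  99.8 103.1]
collarpatch 1145 c [602.   -6.4] size [67.5 72.8] ang 1.97 z [ 21.6  91.6 101.6]
charger 3095 c [493.2 325.9] size [101.6 202.5] ang 7.53 z [46.8 52.  55.7]
clips 171 c [604.   -5.3] size [122.7  27.7] ang 86.76 z [113.2 116.9 123.3]
table z -0.00023663940607321354 T [122, 24, 38, 92, 116, 156, 43]
```

View pics/crop1.png

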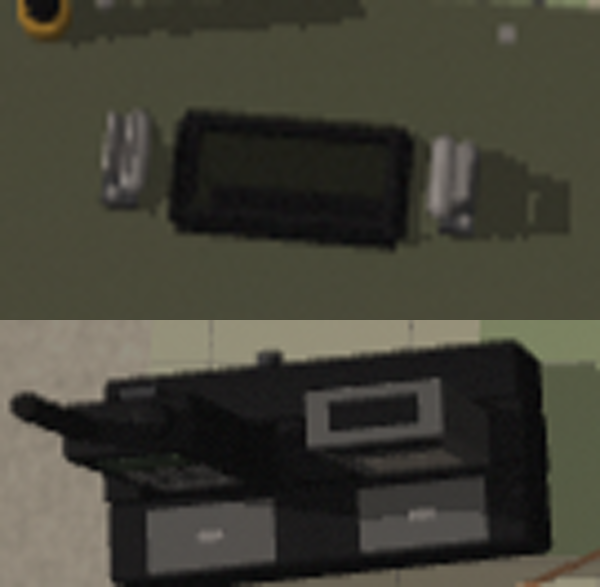

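The two crops show the charger's lower half of the picture with the handheld (antenna ~(92,237) full-picture) in the left pocket and the grey battery, top centre ~(170,237), in the right pocket. The bay mouth is at about (313,195) with clips at (286,191) and (341,195). Candidates for the hood are dark grey (453,270), yellow (425,215), (345,120), (403,330), and pink (518,250). I choose the dark grey one, which measures 93x55x42 mm and so matches the hood.

Run:
```python
from h import *
from scipy.optimize import minimize
p,d=load('top0'); W=world('top',d)
c=eyes.camera_params('top'); K=np.array(c['camera_matrix']); Ti=np.linalg.inv(np.array(c['pose']))
def proj(P):
    q=P@Ti[:3,:3].T+Ti[:3,3]; return q[:,:2]/q[:,2:]*[K[0,0],K[1,1]]+K[:2,2]
def box(x,y,a,sx,sy,z):
    cc=np.array([[1,1],[1,-1],[-1,-1],[-1,1]])/2*[sx,sy]; Rm=np.array([[np.cos(a),-np.sin(a)],[np.sin(a),np.cos(a)]])
    return np.c_[cc@Rm.T+[x,y],np.full(4,z)]
u0,v0,u1,v1=289,178,337,212; S=8
sub=p[v0:v1,u0:u1].astype(int).sum(2); print('deck/collar brightness',np.percentile(sub,[5,50,95]))
up=cv2.resize(sub.astype(np.float32),None,fx=S,fy=S,interpolation=cv2.INTER_LINEAR)
m=(sub[:, :].astype(int)); thr=cv2.threshold(np.clip(up/up.max()*255,0,255).astype(np.uint8),0,255,cv2.THRESH_OTSU+cv2.THRESH_BINARY_INV)[1]
n,l,s,_=cv2.connectedComponentsWithStats(thr); k=1+np.argmax(s[1:,4]); M=np.zeros_like(thr)
cn,_=cv2.findContours((l==k).astype(np.uint8),0,1); cv2.drawContours(M,[cv2.convexHull(max(cn,key=cv2.contourArea))],-1,1,-1)
def cost(t):
    P=np.r_[box(t[0],t[1],t[2],.044,.082,.092),box(t[0],t[1],t[2],.034,.072,.101)]
    q=(proj(P)-[u0,v0]+.5)*S-.5
    I=np.zeros_like(M); cv2.fillConvexPoly(I,cv2.convexHull(np.round(q*16).astype(np.int32)),1,cv2.LINE_8,4)
    return (I!=M).sum()/M.sum()
for a in(-.03,-.07):
    r=minimize(cost,[.603,-.007,a],method='Nelder-Mead',options=dict(initial_simplex=[[.603,-.007,a],[.609,-.007,a],[.603,0,a],[.603,-.007,a+.05]])); print(r.x[:2],np.degrees(r.x[2]),r.fun)
# deck edges by depth at straight spots: back/front/left/right
dk=(abs(W[...,2]-.092)<.008); print('deck rows/cols px', [ (np.where(dk[:,u])[0].min(),np.where(dk[140:255,u])[0].max()+140) for u in(280,300,330,350)],[(np.where(dk[v])[0].min(),np.where(dk[v])[0].max()) for v in(185,200,215,230)])
q=W[175:215,275:355].reshape(-1,3); q=q[(q[:,2]>.108)]; 
for sgn in(1,-1):
    g=q[(q[:,1]+.006)*sgn>0]; print('clip',np.round(g.mean(0),4),np.round(np.ptp(g,axis=0),3))
```

```text
deck/collar brightness [ 48.  123.5 204. ]
[ 0.60349511 -0.00605283] -3.2647481457024874 0.03996378685980342
[ 0.60351073 -0.00605885] -3.261768012026142 0.040019215135614516
deck rows/cols px [(np.int64(159), np.int64(239)), (np.int64(161), np.int64(241)), (np.int64(164), np.int64(243)), (np.int64(165), np.int64(245))] [(np.int64(260), np.int64(368)), (np.int64(259), np.int64(367)), (np.int64(257), np.int64(365)), (np.int64(187), np.int64(638))]
clip [0.6063 0.0486 0.1174] [0.026 0.014 0.015]
clip [ 0.5566 -0.057   0.2799] [0.285 0.021 1.012]
```

```bash
python3 -m jog '[[[1,0,0,-1,-1],[1,0,0,-1,-1],[1,0,0,0,-1],[1,0,0,0,-1],[1,0,0,0,-1],[1,0,0,0,-1],[1,0,0,0,-1],[1,0,0,0,-1],[1,0,0,0,-1],[1,0,0,0,-1]]]' 30; python3 -m jog '[[[1,0,0,0,-1],[1,0,0,0,-1],[1,0,0,0,-1],[1,0,0,0,-1],[1,0,0,0,-1],[1,0,0,0,-1],[1,0,0,0,0]]]'; python3 -c "from h import *;st()"
```

```text
time: 1.35
position: [0.1962, -0.6194, 0.3019]
tool_rot: [-2.607, -1.75, -0.0]
ft_force: [-0.9, -0.2, -1.1]
grip_width: 1.001
time: 2.22
position: [0.1962, -0.6195, 0.302]
tool_rot: [-2.07, -2.362, -0.001]
ft_force: [-0.7, 0.1, 0.6]
grip_width: 0.999
t 2.23 p [ 0.1962 -0.6195  0.302 ] x [-0.131  0.991  0.001] y [ 0.991  0.131 -0.   ] z [-0.     0.001 -1.   ] F [-0.7  0.1  0.6] g 0.999
```

```bash
python3 -m jog '[[[1,0,1,0,0],[1,0,1,0,0],[1,0,1,0,0],[1,0,1,0,0],[1,0,1,0,0],[1,0,1,0,0],[1,0,1,0,0],[1,1,1,0,0],[1,1,1,0,0],[1,1,1,0,0]]]'; python3 -m jog '[[[1,1,0.58,0,0],[1,1,0,0,0],[1,1,0,0,0],[1,1,0,0,0],[1,1,0,0,0],[1,1,0,0,0],[1,1,0,0,0],[1,1,0,0,0],[1,1,0,0,0],[1,1,0,0,0]]]';python3 -m jog '[[[1,1,0,0,0],[1,1,0,0,0],[1,1,0,0,0],[1,1,0,0,0],[1,1,0,0,0],[1,1,0,0,0],[1,1,0,0,0],[1,1,0,0,0],[1,0.18,0,0,0],[1,0,0,0,0]]]'
cat >> h.py <<'E'
def to(x,y,z,yaw=None):
    s,r=st(); print('units x,y,z',np.round(r.T@(np.array([x,y,z])-s['position'])/.04,2), 'turn units', None if yaw is None else round(-(yaw-np.degrees(np.arctan2(r[1,1],r[0,1])))/5,2))
E
python3 -c "
from h import *;to(.5047,.276,.096,7.8);snap('top','t1');snap('side','s1')"
```

```text
time: 3.48
position: [0.5779, -0.4465, 0.3021]
tool_rot: [-2.072, -2.361, 0.0]
ft_force: [0.6, 0.5, 0.1]
grip_width: 1.001
time: 4.72
position: [0.5468, -0.0471, 0.3024]
tool_rot: [2.072, 2.361, -0.0]
ft_force: [-0.0, -0.8, -0.4]
grip_width: 0.998
time: 5.98
position: [0.504, 0.2757, 0.3022]
tool_rot: [2.07, 2.363, -0.001]
ft_force: [-0.7, -0.7, 0.6]
grip_width: 0.997
t 5.97 p [0.504  0.2757 0.3022] x [-0.132  0.991 -0.001] y [ 0.991  0.132 -0.   ] z [-0.    -0.001 -1.   ] F [-0.7 -0.7  0.6] g 0.997
units x,y,z [0.01 0.02 5.16] turn units -0.05
```

View pics/s1.png

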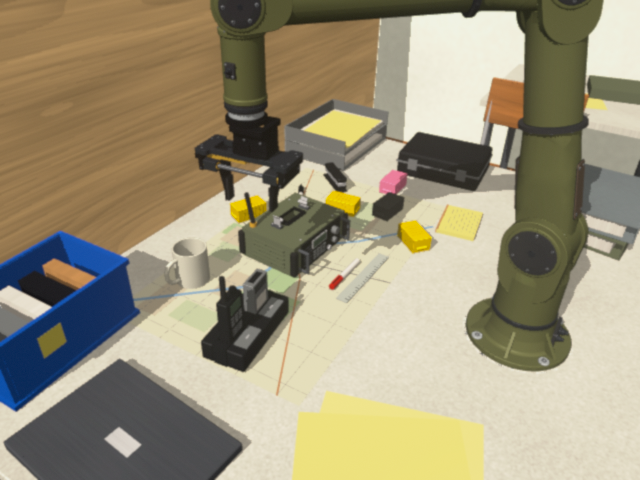

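The side view shows the open gripper hanging above the battery at about (250,170), with the jaws along the battery's thin side and the handheld (232,310) clear of it. Descending now.

```bash
python3 -m jog '[[[1,0,0,1,0],[1,0,0,1,0],[1,0,0,1,0],[0.7,0,0,1,0],[0.6,0,0,0.6,0],[0.6,0,0,0.5,0],[0.6,0,0,0,0]]]' 35; python3 -m jog '[[[0,0,0,0,0],[0,0,0,0,0],[0,0,0,0,0],[0,0,0,0,0],[0,0,0,0,0],[0,0,0,0,0]]]' 35; python3 -m jog '[[[0,0,0,-0.5,0],[0,0,0,-0.5,0],[0,0,0,-1,0],[0,0,0,-1,0],[0,0,0,-1,0],[0,0,0,-1,0],[0,0,0,0,0]]]'
python3 - <<'E'
from h import *
to(.6035,-.0061,.29,-3.26); snap('top','t2'); p,d=snap('side','s2'); cv2.imwrite('pics/s2c.png',cv2.resize(p[60:380,120:440],None,fx=1.8,fy=1.8,interpolation=2)[:,:,::-1])
E
```

```text
time: 6.95
position: [0.5037, 0.2744, 0.0972]
tool_rot: [-2.071, -2.361, 0.004]
ft_force: [-0.0, -0.0, 0.7]
grip_width: 0.647
time: 7.7
position: [0.5045, 0.2762, 0.0991]
tool_rot: [2.069, 2.363, 0.001]
ft_force: [1.5, 0.6, 4.0]
grip_width: 0.296
time: 8.57
position: [0.5049, 0.2775, 0.3029]
tool_rot: [2.067, 2.362, 0.01]
ft_force: [-0.2, 0.5, -2.9]
grip_width: 0.295
t 8.57 p [0.5049 0.2775 0.3029] x [-0.133  0.991  0.002] y [0.991 0.133 0.006] z [ 0.006  0.003 -1.   ] F [-0.2  0.5 -2.9] g 0.295
units x,y,z [-7.36  1.5   0.32] turn units 2.18
```

View pics/s2c.png

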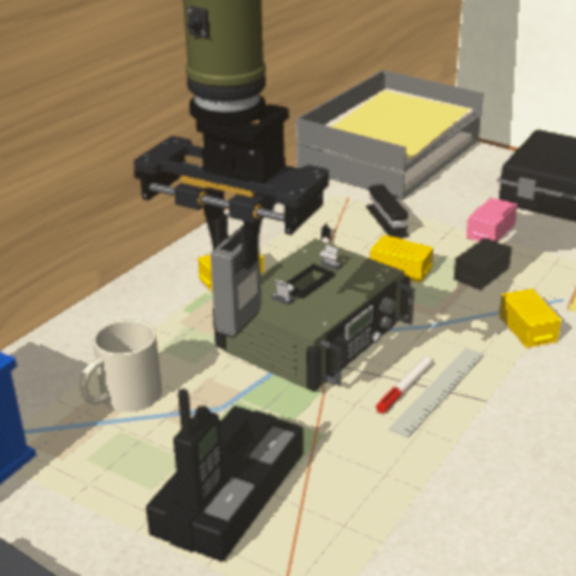

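The side crop shows the battery held upright and square in the jaws, crop (237,290). The handheld is still in its pocket at (205,440).

```bash
python3 -m jog '[[[0,-0.9,0.2,0,0],[0,-1,0.2,0,0],[0,-1,0.2,0,0],[0,-1,0.2,0,0],[0,-1,0.2,0,0],[0,-1,0.2,0,0],[0,-1,0.3,0,0],[0,-0.46,0,0,0],[0,0,0,0,1],[0,0,0,0,1]]]'; python3 -m jog '[[[0,0,0,0.8,0.18],[0,0,0,0.8,0],[0,0,0,0.8,0],[0,0,0,0,0],[0,0,0,0,0]]]'
python3 - <<'E'
from h import *
to(.6035,-.0061,.20,-3.26); snap('top','t3'); p,d=snap('side','s3'); cv2.imwrite('pics/s3c.png',cv2.resize(p[150:280,230:370],None,fx=4.2,fy=4.2,interpolation=2)[:,:,::-1])
E
```

```text
time: 9.93
position: [0.6012, -0.0073, 0.297]
tool_rot: [-2.268, -2.17, 0.002]
ft_force: [-0.2, 0.3, -2.4]
grip_width: 0.297
time: 10.55
position: [0.6025, -0.0073, 0.2034]
tool_rot: [2.284, 2.157, 0.001]
ft_force: [1.4, -0.0, -2.0]
grip_width: 0.295
t 10.55 p [ 0.6025 -0.0073  0.2034] x [0.057 0.998 0.   ] y [ 0.998 -0.057  0.001] z [ 0.001  0.    -1.   ] F [ 1.4 -0.  -2. ] g 0.295
units x,y,z [0.03 0.02 0.08] turn units -0.0
```

View pics/s3c.png

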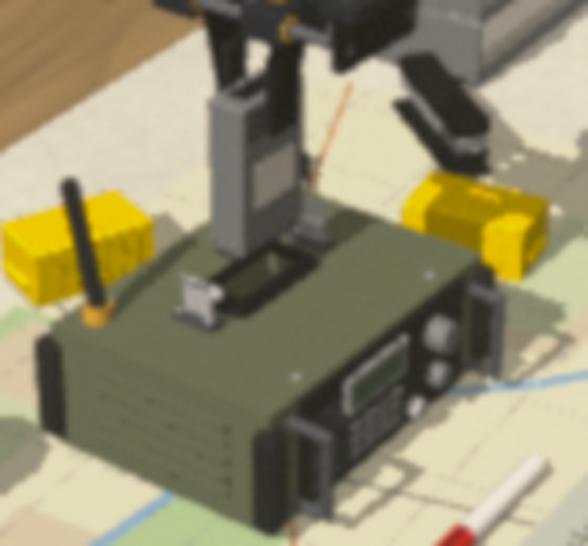

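Run:
```python
from h import *
a=np.radians(-3.26); ex=np.array([np.cos(a),np.sin(a)]); ey=np.array([-np.sin(a),np.cos(a)]); b=np.array([.6035,-.0061])
p,d=load('s3'); W=world('side',d); q=W[d>0]; L=np.c_[(q[:,:2]-b)@ex,(q[:,:2]-b)@ey,q[:,2]]*1000
m=(L[:,2]>135)&(L[:,2]<195)&(abs(L[:,0])<30)&(abs(L[:,1])<50); B=L[m]
f=B[(B[:,0]<-5)&(abs(B[:,1])<22)]; print('-x face',len(f),np.percentile(f[:,0],[10,50,90]))
g=B[(B[:,1]>24)&(abs(B[:,0])<9)]; print('+y face',len(g),np.percentile(g[:,1],[10,50,90]))
for lo,hi in((135,150),(165,195)):
  h=g[(g[:,2]>lo)&(g[:,2]<hi)]; print(lo,np.median(h[:,1]) if len(h) else 0, np.median(f[(f[:,2]>lo)&(f[:,2]<hi)][:,0]))
n=L[(abs(L[:,0])<30)&(abs(L[:,1])<50)&(L[:,2]>112)]; print('bottom',np.percentile(n[:,2],[.5,2]))
# radio left (+y) and front faces in side view relative to bay
s=L[(L[:,2]>30)&(L[:,2]<80)&(abs(L[:,0])<50)&(L[:,1]>80)&(L[:,1]<130)]; print('radio +y face y',np.percentile(s[:,1],[10,50,90]))
s=L[(L[:,2]>110)&(L[:,2]<120)&(abs(L[:,0])<15)&(L[:,1]>40)&(L[:,1]<65)]; print('clip+y',len(s),s.mean(0),np.ptp(s,axis=0))
# top: radio back edge & sides
p,d=load('top0'); W=world('top',d); q=W[d>0]; L=np.c_[(q[:,:2]-b)@ex,(q[:,:2]-b)@ey,q[:,2]]*1000
k=L[(abs(L[:,2]-92)<4)&(abs(L[:,0])<30)&(abs(L[:,1])<150)]; print('deck y extent',np.percentile(k[:,1],[.1,99.9]),k[:,1].min(),k[:,1].max())
for y0,y1 in((35,60),(-60,-35)):
  s=L[(L[:,2]>108)&(L[:,2]<125)&(abs(L[:,0])<20)&(L[:,1]>y0)&(L[:,1]<y1)]; print('topclip',s.mean(0),s.min(0),s.max(0))
```

```text
-x face 222 [-15.55411801 -13.52908784 -11.61236241]
+y face 120 [26.7968596  29.54990578 31.96402782]
135 29.54834167988618 -13.06424477932216
165 29.55146987603322 -13.813114235808314
bottom [125.13851794 136.48925689]
radio +y face y [111.2906398  113.84006899 116.34548766]
clip+y 28 [ -2.77189814  56.80351168 114.73355538] [26.43101132 11.80678255  9.69333616]
deck y extent [-110.97123004  112.50500062] -111.30695095400957 112.97693062854471
topclip [ -0.52254869  53.9050077  116.63302918] [-13.3787107   48.10830789 111.41840686] [ 13.01321705  59.93315101 124.89021104]
topclip [ -0.33117191 -52.91883369 117.12817035] [-13.34234653 -59.87226667 110.37554555] [ 14.34365652 -46.77200777 123.71458922]
```

The side crop shows the battery upright over the bay mouth at crop (260,280), with the clips at (198,297) and (315,235). The depth check puts it about 2 mm low in y, so I correct that and go down gently.

```bash
python3 -m jog '[[[0,0.05,0.02,0.25,0],[0,0,0,0.25,0],[0,0,0,0.2,0],[0,0,0,0.2,0],[0,0,0,0,0]]]'; python3 -m jog '[[[0,0,0,0.15,0],[0,0,0,0.15,0],[0,0,0,0.15,0],[0,0,0,0,0]]]'; python3 -c "from h import *;to(.6035,-.0061,.103,-3.26)"
```

```text
time: 11.28
position: [0.6028, -0.0061, 0.1655]
tool_rot: [-2.284, -2.155, 0.002]
ft_force: [0.8, -0.5, -2.5]
grip_width: 0.295
time: 11.78
position: [0.6028, -0.0061, 0.1478]
tool_rot: [-2.284, -2.155, 0.002]
ft_force: [0.6, 0.1, -3.1]
grip_width: 0.296
t 11.78 p [ 0.6028 -0.0061  0.1478] x [ 0.058  0.998 -0.   ] y [ 0.998 -0.058 -0.001] z [-0.001 -0.    -1.   ] F [ 0.6  0.1 -3.1] g 0.296
units x,y,z [0.   0.02 1.12] turn units -0.01
```

```bash
python3 -m jog '[[[0,0,0,0.25,0],[0,0,0,0.25,0],[0,0,0,0.25,0],[0,0,0,0.2,0],[0,0,0,0,0]]]'; python3 -m jog '[[[0,0,0,0.1,0],[0,0,0,0.05,0],[0,0,0,0,0]]]'; python3 -c "from h import *;to(.6035,-.0061,.103,-3.26)"
```

```text
time: 12.4
position: [0.6028, -0.0061, 0.1096]
tool_rot: [-2.284, -2.156, 0.001]
ft_force: [-0.8, 0.0, -1.7]
grip_width: 0.297
time: 12.78
position: [0.6032, -0.0061, 0.1045]
tool_rot: [-2.285, -2.156, 0.0]
ft_force: [0.3, 0.2, -2.2]
grip_width: 0.296
t 12.78 p [ 0.6032 -0.0061  0.1045] x [ 0.058  0.998 -0.   ] y [ 0.998 -0.058 -0.   ] z [-0. -0. -1.] F [ 0.3  0.2 -2.2] g 0.296
units x,y,z [-0.    0.01  0.04] turn units -0.01
```

```bash
python3 -m jog '[[[0.6,0,0,0,0],[0.6,0,0,0,0],[0.6,0,0,-0.5,0],[0.6,0,0,-0.8,0],[0,0,0,-0.3,0],[0,0,0,0,0],[0,0,0,0,0],[0,0,0,0,0],[0,0,0,0,0]]]'; python3 -m jog '[[[0,0,0,0.4,0],[0,0,0,0.3,0],[0,0,0,0.2,0],[0,0,0,0.1,0],[0,0,0,0,0]]]'; python3 -c "from h import *;to(.6035,-.0061,.126,-3.26)"
```

```text
time: 13.9
position: [0.6029, -0.006, 0.1677]
tool_rot: [-2.284, -2.155, 0.001]
ft_force: [0.2, 0.6, -0.8]
grip_width: 0.119
time: 14.52
position: [0.6032, -0.006, 0.1283]
tool_rot: [-2.285, -2.156, 0.0]
ft_force: [0.5, -0.7, 0.2]
grip_width: 0.005
t 14.53 p [ 0.6032 -0.006   0.1283] x [ 0.058  0.998 -0.   ] y [ 0.998 -0.058 -0.   ] z [-0. -0. -1.] F [ 0.5 -0.7  0.2] g 0.005
units x,y,z [-0.    0.01  0.06] turn units -0.01
```

```bash
python3 -m jog '[[[0,0,0,0.08,0],[0,0,0,0.05,0],[0,0,0,0.05,0],[0,0,0,0,0]]]'; python3 -c "from h import *;to(.6035,-.0061,.126,-3.26)"
```

```text
time: 15.02
position: [0.6067, -0.006, 0.1266]
tool_rot: [2.28, 2.151, 0.008]
ft_force: [-2.5, 0.2, 17.5]
grip_width: 0.005
t 15.03 p [ 0.6067 -0.006   0.1266] x [ 0.058  0.998 -0.001] y [ 0.998 -0.058  0.008] z [ 0.008 -0.001 -1.   ] F [-2.5  0.2 17.5] g 0.005
units x,y,z [-0.01 -0.08  0.01] turn units -0.01
```

```bash
python3 -m jog '[[[0,0,0,-1,0],[0,0,0,-1,0],[0.9,0,0,-1,0],[0.9,0,0,0,0]]]'
python3 - <<'E'
from h import *
C=[]
for t in('top0','t1','t2','t3'):
    p,d=load(t); W=world('top',d); m=np.zeros(d.shape,bool); m[250:290,425:482]=1; m&=(W[...,2]>.034)&(W[...,2]<.05); q=W[m]
    (c,s,a)=cv2.minAreaRect((q[:,:2]*1000).astype(np.float32)); print(np.round(c,1),np.round(s,1),round(a,2),np.round(q.mean(0)*1000,1))
p,d=load('s3'); W=world('side',d)
m=(W[...,2]>.036)&(W[...,2]<.05)&(abs(W[...,0]-.46)<.06)&(abs(W[...,1]+.308)<.07); q=W[m]; print('side',m.sum(),[np.round(z,1) for z in cv2.minAreaRect((q[:,:2]*1000).astype(np.float32))])
to(.4616,-.3081,.012,-6.7)
E
```

```text
time: 15.52
position: [0.6055, -0.0056, 0.2456]
tool_rot: [2.281, 2.152, 0.008]
ft_force: [-0.5, -0.2, 0.1]
grip_width: 0.152
[ 461.6 -308.1] [92.9 55.3] 83.25 [ 461.2 -307.4   41.9]
[ 461.4 -307.9] [92.7 55.4] 83.76 [ 461.1 -307.2   41.9]
[ 461.6 -308.2] [93.5 55.2] 84.2 [ 461.2 -307.3   41.8]
[ 461.4 -307.9] [92.8 56.1] 83.41 [ 461.1 -307.4   41.9]
side 329 [array([ 460.3, -307.7]), array([101.7,  58.5]), np.float64(85.5)]
t 15.53 p [ 0.6055 -0.0056  0.2456] x [ 0.058  0.998 -0.   ] y [ 0.998 -0.058  0.008] z [ 0.008 -0.001 -1.   ] F [-0.5 -0.2  0.1] g 0.152
units x,y,z [-7.76 -3.2   5.82] turn units 0.68
```

```bash
python3 -m jog '[[[1,-1,-0.4,0,0.65],[1,-1,-0.4,0,0],[1,-1,-0.4,0,0],[1,-1,-0.4,0,0],[1,-1,-0.4,0,0],[1,-1,-0.4,0,0],[1,-1,-0.4,0,0],[1,-0.65,-0.4,0,0],[1,0,0,0,0],[1,0,0,0,0]]]'; python3 -c "from h import *;to(.4613,-.3077,.014,-6.4)"
```

```text
time: 16.77
position: [0.4437, -0.2953, 0.2409]
tool_rot: [-2.343, -2.091, -0.001]
ft_force: [0.6, 1.1, 0.1]
grip_width: 1.001
t 16.77 p [ 0.4437 -0.2953  0.2409] x [0.113 0.994 0.001] y [ 0.994 -0.113 -0.   ] z [-0.     0.001 -1.   ] F [0.6 1.1 0.1] g 1.001
units x,y,z [-0.26  0.47  5.67] turn units -0.02
```

```bash
python3 -m jog '[[[1,-0.26,0.47,1,0],[1,0,0,1,0],[1,0,0,1,0],[1,0,0,1,0],[1,0,0,0,0],[1,0,0,0,0]]]'
python3 - <<'E'
from h import *
to(.4613,-.3077,.014,-6.4); p,d=snap('side','s4'); cv2.imwrite('pics/s4c.png',cv2.resize(p[100:260,300:460],None,fx=3.6,fy=3.6,interpolation=2)[:,:,::-1])
E
```

```text
time: 17.52
position: [0.4623, -0.3085, 0.0828]
tool_rot: [2.342, 2.091, 0.001]
ft_force: [-0.1, -0.1, 0.7]
grip_width: 1.001
t 17.52 p [ 0.4623 -0.3085  0.0828] x [ 0.113  0.994 -0.001] y [ 0.994 -0.113  0.002] z [ 0.002 -0.001 -1.   ] F [-0.1 -0.1  0.7] g 1.001
units x,y,z [ 0.02 -0.03  1.72] turn units -0.02
```

View pics/s4c.png

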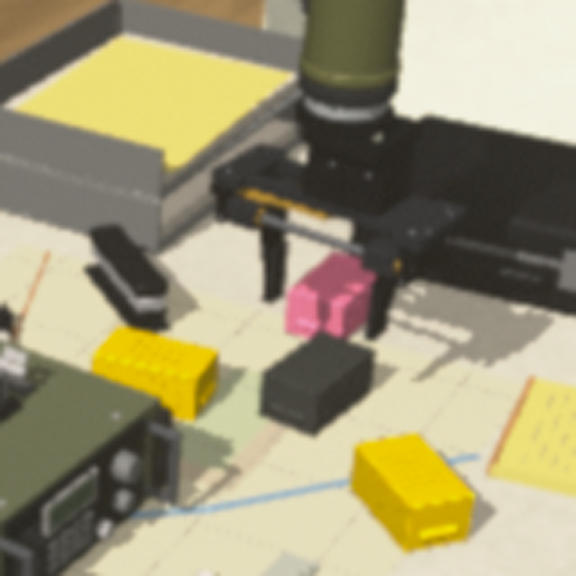

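The side crop shows the open fingers at (272,270) and (380,315), straddling the dark hood at (318,382). The yellow and pink look-alikes are clear of the gripper. Descending to grip.

```bash
python3 -m jog '[[[1,0,-0.02,0.6,0],[1,0,0,0.6,0],[1,0,0,0.5,0],[1,0,0,0,0]]]'; python3 -m jog '[[[0.55,0,0,0,0],[0.55,0,0,0,0],[0,0,0,0,0],[0,0,0,0,0],[0,0,0,0,0],[0,0,0,0,0]]]' 55; python3 -c "from h import *;st()"; python3 -m jog '[[[0,0,0,-0.3,0],[0,0,0,-0.7,0],[0,0,0,-1,0],[0,0,0,-1,0],[0,0,0,-1,0],[0,0,0,-1,0],[0,0,0,-0.5,0],[0,0,0,0,0],[0,0,0,0,0]]]'; python3 -c "from h import *;to(.6035,-.0061,.22,-3.26)"
```

```text
time: 18.08
position: [0.4601, -0.3088, 0.0138]
tool_rot: [-2.345, -2.091, 0.0]
ft_force: [0.5, -0.2, -0.1]
grip_width: 0.998
time: 18.82
position: [0.4603, -0.3091, 0.0138]
tool_rot: [2.344, 2.09, 0.0]
ft_force: [-0.3, -0.2, 3.4]
grip_width: 0.615
t 18.82 p [ 0.4603 -0.3091  0.0138] x [ 0.114  0.993 -0.   ] y [ 0.993 -0.114  0.001] z [ 0.001 -0.001 -1.   ] F [-0.3 -0.2  3.4] g 0.615
time: 19.95
position: [0.4593, -0.3085, 0.2322]
tool_rot: [-2.344, -2.089, 0.001]
ft_force: [0.2, -0.9, -1.5]
grip_width: 0.616
t 19.95 p [ 0.4593 -0.3085  0.2322] x [0.114 0.993 0.001] y [ 0.993 -0.114 -0.002] z [-0.002  0.001 -1.   ] F [ 0.2 -0.9 -1.5] g 0.616
units x,y,z [7.92 2.72 0.31] turn units -0.66
```

```bash
python3 -m jog '[[[0,0.9,0.4,0,0],[0,1,0.4,0,0],[0,1,0.4,0,0],[0,1,0.4,0,0],[0,1,0.4,0,0],[0,1,0.4,0,0],[0,1,0.3,0,0],[0,0.97,0,0,0],[0,0,0,0,-0.66],[0,0,0,0,0]]]';  python3 -m jog '[[[0,0,0,0.6,0],[0,0,0,0.6,0],[0,0,0,0,0],[0,0,0,0,0]]]'; python3 -c "from h import *;to(.6035,-.0071,.166,-3.26)"
```

```text
time: 21.2
position: [0.6025, -0.0082, 0.2316]
tool_rot: [-2.282, -2.156, 0.003]
ft_force: [0.6, -0.5, -0.8]
grip_width: 0.618
time: 21.7
position: [0.6035, -0.009, 0.1858]
tool_rot: [2.285, 2.155, 0.0]
ft_force: [-0.4, -0.1, -0.4]
grip_width: 0.617
t 21.7 p [ 0.6035 -0.009   0.1858] x [ 0.058  0.998 -0.   ] y [ 0.998 -0.058  0.   ] z [ 0. -0. -1.] F [-0.4 -0.1 -0.4] g 0.617
units x,y,z [ 0.05 -0.    0.5 ] turn units -0.02
```

Run:
```python
from h import *
a=np.radians(-3.26); ex=np.array([np.cos(a),np.sin(a)]); ey=np.array([-np.sin(a),np.cos(a)]); b=np.array([.6035,-.0061])
for n in('side','top'):
    p,d=snap(n,n[0]+'5'); W=world(n,d); q=W[d>0]; L=np.c_[(q[:,:2]-b)@ex,(q[:,:2]-b)@ey,q[:,2]]*1000
    if n=='side':
        B=L[(L[:,2]>192)&(L[:,2]<212)&(abs(L[:,0])<22)&(L[:,1]>38)&(L[:,1]<60)]; print('+y wall',len(B),np.percentile(B[:,1],[10,50,90]))
        f=L[(L[:,2]>175)&(L[:,2]<208)&(L[:,0]<-20)&(L[:,0]>-36)&(abs(abs(L[:,1])-28)<12)]; print('-x wall',len(f),np.percentile(f[:,0],[10,50,90]))
        t=L[(abs(L[:,1])<65)&(abs(L[:,0])<32)&(L[:,2]>160)]; print('z low',np.percentile(t[:,2],[.5,2,5]))
        cv2.imwrite('pics/s5c.png',cv2.resize(p[130:270,220:380],None,fx=4,fy=4,interpolation=2)[:,:,::-1])
    else:
        f=L[(abs(L[:,2]-214)<7)&(abs(L[:,0])<40)&(abs(L[:,1])<65)]; print('top',len(f),f.min(0),f.max(0))
```

```text
+y wall 102 [41.84280794 43.84252137 46.44005316]
-x wall 119 [-29.11960936 -27.19341756 -25.43586544]
z low [174.2837808  179.39543308 190.60097411]Traceback (most recent call last):
  File "<stdin>", line 11, in <module>
    return umr_minimum(a, axis, None, out, keepdims, initial, where)
ValueError: zero-size array to reduction operation minimum which has no identity
```

View pics/s5c.png

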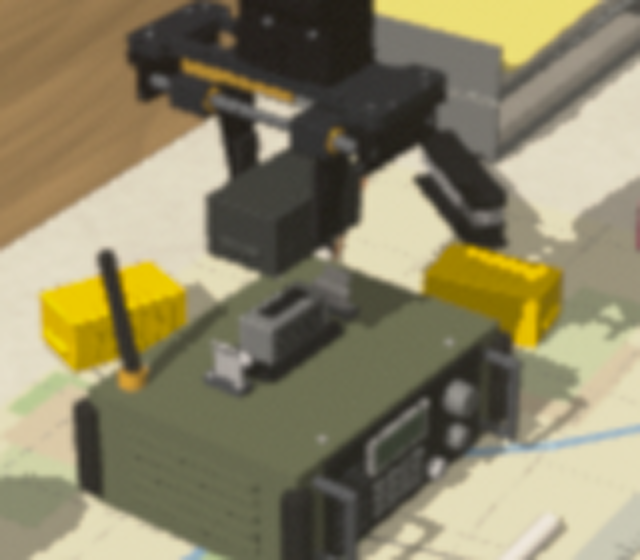

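The crop shows the hood level in the jaws above the radio, crop (270,215). The battery is standing home in the bay at (285,325), with its clips at (228,365) and (335,290). A quick differential check of hood against battery in the same side image follows.

Run:
```python
from h import *
a=np.radians(-3.26); ex=np.array([np.cos(a),np.sin(a)]); ey=np.array([-np.sin(a),np.cos(a)]); b=np.array([.6035,-.0061])
p,d=load('s5'); W=world('side',d); q=W[d>0]; L=np.c_[(q[:,:2]-b)@ex,(q[:,:2]-b)@ey,q[:,2]]*1000
f=L[(L[:,2]>108)&(L[:,2]<122)&(L[:,0]<-5)&(L[:,0]>-22)&(abs(L[:,1])<25)]; print('batt -x',len(f),np.median(f[:,0]))
g=L[(L[:,2]>112)&(L[:,2]<123)&(abs(L[:,0])<10)&(L[:,1]>24)&(L[:,1]<38)]; print('batt +y',len(g),np.percentile(g[:,1],[10,50,90]))
t=L[(abs(L[:,2]-126)<5)&(abs(L[:,0])<20)&(abs(L[:,1])<40)]; print('batt top',np.median(t[:,2]),t[:,1].min(),t[:,1].max(),t[:,0].min(),t[:,0].max(),t.mean(0))
s=L[(L[:,2]>30)&(L[:,2]<80)&(abs(L[:,0])<50)&(L[:,1]>80)&(L[:,1]<130)]; print('radio +y',np.median(s[:,1]))
t=L[(abs(L[:,2]-92)<4)&(abs(L[:,0])<30)&(abs(L[:,1])<150)]; print('deck y',np.percentile(t[:,1],[.2,99.8]))
```

```text
batt -x 57 -13.510675636298318
batt +y 21 [29.08891382 31.71186935 33.20923203]
batt top 125.51157153595294 -29.82729626167996 34.79000980550485 -17.532985271826796 13.817674508218762 [ -2.84947269   3.8884734  125.52460297]
radio +y 113.52283493590204
deck y [-112.51960299  116.16185646]
```

```bash
python3 -m jog '[[[0,0.08,0,0.4,0],[0,0,0,0.4,0],[0,0,0,0.4,0],[0,0,0,0.3,0],[0,0,0,0,0],[0,0,0,0,0]]]'; python3 -c "from h import *;to(.6035,-.0061,.106,-3.26)"
```

```text
time: 22.55
position: [0.6038, -0.0052, 0.1257]
tool_rot: [2.284, 2.157, 0.001]
ft_force: [0.1, -0.6, -0.1]
grip_width: 0.618
t 22.55 p [ 0.6038 -0.0052  0.1257] x [0.057 0.998 0.   ] y [ 0.998 -0.057  0.001] z [ 0.001 -0.    -1.   ] F [ 0.1 -0.6 -0.1] g 0.618
units x,y,z [-0.02 -0.01  0.49] turn units -0.0
```

```bash
python3 -m jog '[[[0,0,0,0.1,0],[0,0,0,0.1,0],[0,0,0,0,0]]]' 60; python3 -m jog '[[[0,0,0,0.08,0],[0,0,0,0,0]]]';python3 -m jog '[[[0,0,0,0.08,0],[0,0,0,0,0]]]'; python3 -c "from h import *;st()"
```

```text
time: 22.92
position: [0.6043, -0.0063, 0.1184]
tool_rot: [2.283, 2.155, 0.001]
ft_force: [-0.5, -2.0, 3.5]
grip_width: 0.614
time: 23.18
position: [0.6055, -0.0058, 0.1165]
tool_rot: [2.281, 2.154, 0.004]
ft_force: [0.3, -1.5, 8.4]
grip_width: 0.614
time: 23.42
position: [0.6048, -0.0059, 0.1118]
tool_rot: [2.282, 2.155, 0.003]
ft_force: [2.4, -1.0, -0.5]
grip_width: 0.616
t 23.43 p [ 0.6048 -0.0059  0.1118] x [ 0.057  0.998 -0.001] y [ 0.998 -0.057  0.003] z [ 0.003 -0.001 -1.   ] F [ 2.4 -1.  -0.5] g 0.616
```

```bash
python3 -m jog '[[[0,0,0,0.08,0],[0,0,0,0,0]]]'; python3 -m jog '[[[0,0,0,0.08,0],[0,0,0,0,0]]]';python3 -m jog '[[[0,0,0,0.05,0],[0,0,0,0,0]]]'; python3 -c "from h import *;st()"
```

```text
time: 23.68
position: [0.6023, -0.0059, 0.1063]
tool_rot: [-2.283, -2.156, 0.004]
ft_force: [1.7, -2.4, -4.3]
grip_width: 0.617
time: 23.92
position: [0.6026, -0.0058, 0.1058]
tool_rot: [-2.284, -2.157, 0.004]
ft_force: [-5.1, -2.9, 9.0]
grip_width: 0.616
time: 24.18
position: [0.6026, -0.0058, 0.1057]
tool_rot: [2.284, 2.156, -0.005]
ft_force: [-10.6, -4.1, 18.4]
grip_width: 0.617
t 24.18 p [ 0.6026 -0.0058  0.1057] x [ 0.057  0.998 -0.002] y [ 0.998 -0.057 -0.002] z [-0.002 -0.002 -1.   ] F [-10.6  -4.1  18.4] g 0.617
```

```bash
python3 -m jog '[[[0,0,0,0,0],[0,0,0,0,0],[0,0,0,0,0],[0,0,0,0,0]]]'
python3 - <<'E'
from h import *
st(); p,d=snap('side','s6'); cv2.imwrite('pics/s6c.png',cv2.resize(p[130:270,220:380],None,fx=4,fy=4,interpolation=2)[:,:,::-1])
a=np.radians(-3.26); ex=np.array([np.cos(a),np.sin(a)]); ey=np.array([-np.sin(a),np.cos(a)]); b=np.array([.6035,-.0061])
W=world('side',d); q=W[d>0]; L=np.c_[(q[:,:2]-b)@ex,(q[:,:2]-b)@ey,q[:,2]]*1000
B=L[(L[:,2]>118)&(L[:,2]<131)&(abs(L[:,0])<22)&(L[:,1]>38)&(L[:,1]<52)]; print('+y wall',len(B),np.median(B[:,1]))
t=L[(abs(L[:,0])<22)&(L[:,1]>18)&(L[:,1]<43)&(L[:,2]>120)&(L[:,2]<150)]; print('top z',len(t),np.percentile(t[:,2],[10,50,90]))
s=L[(L[:,2]>109)&(L[:,2]<120)&(abs(L[:,0])<15)&(L[:,1]>47)&(L[:,1]<70)]; print('clip+y',len(s),s.mean(0),np.ptp(s,axis=0))
E
```

```text
time: 24.68
position: [0.6027, -0.0057, 0.1058]
tool_rot: [2.284, 2.156, -0.004]
ft_force: [-10.4, -4.0, 20.0]
grip_width: 0.611
t 24.68 p [ 0.6027 -0.0057  0.1058] x [ 0.057  0.998 -0.002] y [ 0.998 -0.057 -0.001] z [-0.002 -0.002 -1.   ] F [-10.4  -4.   20. ] g 0.611
+y wall 59 46.97683388391877
top z 92 [132.07138886 134.16661484 135.51263241]
clip+y 35 [ -3.4233253   54.6641241  114.83735869] [27.62031886 15.00134805  9.65190116]
```

View pics/s6c.png

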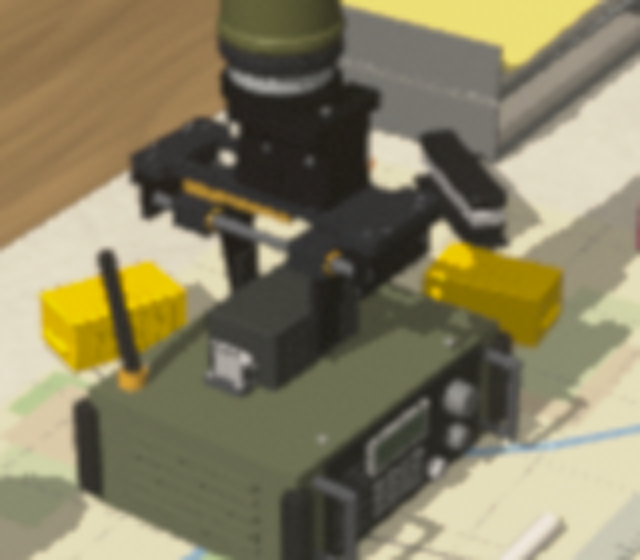

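```bash
python3 -c "
from h import *;print(job.close_job());st()"
```

```text
the job is handed in; nothing more can be done
None
the job is handed in; nothing more can be done
```

The battery is in the radio's bay and the hood is on over it. I handed the job in at about 25 s with the gripper still holding the hood and pushing down with about 20 N.

**Battery:** I took it from the charger's right-hand pocket, slid it into the bay with almost no resistance, and pressed it home with the shut fingers. It stopped at a top height of about 126 mm against 17.5 N, which is the home height.

**Hood:** I picked the dark grey one, not the yellow or pink look-alikes, and pressed it down over the battery. The force rose to 8.4 N, then dropped as it slipped under the clips, and it stopped firmly at deck level.

**Last checks:**
- **Height:** the hood's top measured 134 mm against 134 mm expected.
- **Position:** its left (+y) wall was about 1 mm from nominal, within camera error.
- **Clips:** the left clip stood upright over its bead in the picture.

**Not confirmed:**
- **Right clip:** it was hidden behind the hood, so I infer it snapped only from the single force drop and the hood sitting at full depth.
- **Peak force:** 8.4 N is just under the expected 9 to 15 N, but I only read it at the end of each short move, so the true peak was probably higher.
- **Side load:** about 10 N of sideways force stayed on the gripper at the end. I left it because the hood was seated and did not move.
- **Bystanders:** I did not measure them at the end. The handheld was still in its pocket when I last looked, just after lifting the battery out.

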